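# Hand out the cedar-ball dish

### The job

Pluck the cedar ball from the pocket tray, lower it into the middle of the two-eared dish and let go. Then lift the dish clear of the ledge by one ear and, keeping it level so the ball stays in the middle, turn it a quarter turn until the free ear points straight out of the doorway (away from the robot), square to the ledge's front edge. Finish still holding it there, level and still, about 10 cm above the ledge for someone to take; leave the other cedar pieces, the bottle and the tin where they are.

Things in the scene. Friction and masses are not known exactly. Their poses are not given: they have to be found in the camera images.
- dish: Shallow round aluminium dish with two flat ears, about 0.16 kg, loose, standing on its foot ring. Bowl 152 mm across, rim 32 mm high, overall 220 mm across the ears. Origin: centre of its underside; z up; the ears stick out along its +y and -y, which at the start lie across the ledge (along world y) within 20 degrees. The two ears are alike.
- dish_ear1 (a point): Where to grip the +y ear: its middle, 93 mm from the dish's centre and 27 mm above the dish's underside. The ear is a flat tab 30 mm wide (along the dish's x, the way to pinch it), 10 mm thick (22 to 32 mm above the underside), and reaches from the rim (76 mm from the centre) to 110 mm. Axes as the dish's.
- dish_ear2 (a point): The same point on the -y ear. Axes as the dish's. Held by either ear, the dish's weight hangs out 93 mm from the grip, so squeeze firmly (about 80 N) or it may sag.
- dish_well (a point): Lowest point of the dish's inside, in its middle, 12 mm above the dish's underside. The inside is cone-like at the centre (slope 5 degrees out to 18 mm) and grows steeper outwards (11 degrees to 36 mm, 17 to 54 mm, 23 at the rim, 72 mm out and 20 mm higher than the well), so a ball rolls to the middle by itself; if the dish is tilted more than about 5 degrees or jerked, the ball rolls off centre.
- tray: Low moulded white plastic tray, fixed, 215 x 75 mm and 15 mm high, with three round pockets in a row along its x, 68 mm apart (the middle one in the tray's centre), each 44 mm wide and 10 mm deep. Origin: centre of its underside; z up. At the start its x lies along world x within 23 degrees.
- ball_center (a point): Centre of the cedar ball: plain wood, 36 mm across, about 11 g, loose in one of the three pockets. It rests 23 mm above the ledge in its pocket, its lower half partly sunk; in the dish it rests 18 mm above the well. Ignore the axes.
- cedar_ring: Cedar ring lying in another pocket, same wood: 38 mm across with a 16 mm hole, 16 mm high. Leave it. Origin: centre of its underside.
- cedar_block: Square cedar block standing in another pocket, same wood: 28 x 28 mm, 34 mm high. Leave it. Origin: centre of its underside.
- bottle: Closed white plastic bottle, 66 mm across and 200 mm high, standing to the right. Leave it. Origin: centre of its underside.
- tin: Lidded steel tin, 100 mm across and 80 mm high, standing to the left. Leave it. Origin: centre of its underside.
- ledge_line (a point): A point on the ledge's middle line, 360 mm ahead of the robot. Its x (world x) points straight out of the doorway, away from the robot and the pegboard behind it, square to the ledge's front edge; z up.
Mind the look-alikes: they are no part of the job. What is shaped like the part that bears ball_center but green is not meant.

How it is judged:
On the way, in this order (a step that is already met when the one before it is completed fails the run):
1. the ball is lowered, still held, into the middle of the dish (contact force between the fingers and ball above 0.3 N and horizontal distance between ball_center and dish_well below 0.03 m and z of ball_center in the frame of dish_well below 0.036 m), for 0.02 s.
2. the ball rests in the middle of the dish, let go, the dish still standing unturned on the ledge (contact force between the fingers and ball below 0.01 N and horizontal distance between ball_center and dish_well below 0.012 m and z of ball_center in the frame of dish_well below 0.022 m and linear speed of ball below 0.05 m/s and height (world z) of dish below 0.01 m and angle between the y axis of dish and the x axis of ledge_line, either way round above 0.9 rad), for 0.2 s.
3. the dish is lifted clear of the ledge by an ear, ball in the middle, before it is turned (height (world z) of dish above 0.02 m and contact force between the fingers and dish above 1 N and horizontal distance between ball_center and dish_well below 0.02 m and angle between the y axis of dish and the x axis of ledge_line, either way round above 0.8 rad), for 0.05 s.
At the end, for the whole second after the job is handed in: Held by one ear, dish underside 60-180 mm above the ledge, level within 0.1 rad, free ear straight out of the doorway within 0.175 rad, all still; ball within 12 mm of the dish's middle, untouched by the fingers; ring and block within 20 mm, bottle and tin within 30 mm of their starts (height (world z) of dish between 0.06 and 0.18 m and angle between dish's own z axis and vertical below 0.1 rad and angle between the y axis of dish and the x axis of ledge_line, either way round below 0.175 rad and ((distance between the grasp point and dish_ear1 below 0.05 m and y of ledge_line in the frame of dish above 0 m) or (distance between the grasp point and dish_ear2 below 0.05 m and y of ledge_line in the frame of dish below 0 m)) and contact force between the fingers and dish above 1 N and horizontal distance between ball_center and dish_well below 0.012 m and z of ball_center in the frame of dish_well below 0.022 m and contact force between the fingers and ball below 0.05 N and linear speed of dish below 0.03 m/s and linear speed of ball below 0.05 m/s and distance of each of cedar_ring, cedar_block from where it was at the start of the episode below 0.02 m and distance of each of bottle, tin from where it was at the start of the episode below 0.03 m); the arm keeps its last pose, push and grip.
It fails at once if the dish is tipped (more than 0.25 rad) (angle between dish's own z axis and vertical above 0.25 rad).
It fails at once if the ball rolls more than 30 mm off the middle while the dish is raised (height (world z) of dish above 0.02 m and horizontal distance between ball_center and dish_well above 0.03 m).
It fails at once if the cedar ring or block, the bottle or the tin is disturbed (distance of any of cedar_ring, cedar_block from where it was at the start of the episode above 0.03 m or distance of any of bottle, tin from where it was at the start of the episode above 0.05 m).
It also fails if it takes over 69 s, if anything falls off the work surface, if the arm or the gripper's body presses on something with over 40 N, if the wrist force passes 120 N, or if a joint passes its speed limit or range.

### The arm

A 6-joint arm with a two-finger parallel gripper is mounted at the origin on the work surface. World frame = base frame: x ahead of the robot, y to its left, z up, the work surface at z = 0. Lengths are in m, angles in rad, forces in N, time in s.
With the tool pointing down it reaches from about 0.35 to 0.975 m from the base axis. Payload 7.1 kg.
Tool frame: the origin (TCP) lies midway between the tips of the shut fingers; the grasp point (between the pads) lies 19 mm behind it; z points along the fingers, y is the line along which they close (so a half turn about z gives the same grasp; the last joint's range is limited). The gripper opens to 88 mm and grips with 3 to 60 N. Pads are 20 mm wide; open, the fingers measure 115 mm over their backs; the gripper's body (75 mm by 178 mm) begins 61 mm behind the grasp point.
Start: joints at [-1.268, 0.423, 1.63, -0, 1.089, -0.019], TCP at [0.198, -0.593, 0.184] pointing down, gripper open.
Joint ranges: [-3, 3], [-0.9, 2.11], [0.09, 2.58], [-1.31, 4.45], [0.11, 2.69], [-2.54, 2.54]. Speed limits (rad/s): [2.39, 2.39, 3.01, 3.14, 3.14, 3.14].

### API

Orientations are given as a rotation vector (axis times angle).
In Python, from station import telemetry, optics, hand_in, finder gives the robot as it stands. The module is installed in compiled form; this text tells all that it offers.
- The arm moves only by the shell command python3 -m handwheel 'ROWS' [FORCE]. ROWS is a JSON object whose one key "series" holds a list of rows, each a list of 5 numbers: the finger opening in mm, from 0 to 87.8, then the shift along the tool's x, y, z in mm, then the turn about the tool's z in degrees. A call has 1 to 20 rows; each row shifts and turns the commanded pose from where the row before left it, along the tool's axes as they then stand; what a row does not reach is not made up. A row lasts 1/10 s, in which the tool goes at most 50 mm and 8.59 degrees, less where a joint would pass 70% of its speed; a pose out of reach is approached as far as the arm can. A call with a gripper value outside its range is refused whole. The fingers move at their own pace and stop on an object; FORCE is the grip in N (left out, the last holds). Time passes only in rows, so rows that do not move let the fingers close. It gives the time, the measured TCP pose, the force, the opening and the grip force at its end, in the units of the state.
- telemetry.sense(): the state, without advancing time (a new reading comes with each control period).
- optics.get_image(name): name is "side" or "top" or "wrist"; returns a dict with "pixels" (400x640x3 uint8, blue, green, red), "fx", "fy", "cx", "cy" (pixels), "world_from_camera" (4x4, takes a point from camera to world coordinates); the wrist camera has in their place "hand_eye" (4x4, takes a point from camera to tool coordinates, whose origin is the TCP and whose axes are the flange's). Camera axes: x right, y down, z forward; pixel columns grow to the right and rows downward; lengths in m; the calibration is good to about 2 mm. A picture is of the moment at which its call begins: read the wrist's pose just before it. There is no depth.
- hand_in(): hands the job in; it is judged then, once.
Trained networks look in a picture, given as the dict that the camera call returned (one of the last four; its "shot" number tells which), for a name from the list of things; names that differ only in an ending like _2 or _b are one class to them, and where a whole thing is asked for, a point or a joint stands for the part that bears it (a point fixed in the world has none). Each returns a list of dicts, best first, with "conf" (0 to 1); they miss things now and then, are a little off and sometimes report something else, mostly with a low value. They report only what shows in the picture. A call takes as long as a camera call. They do not tell look-alikes from the thing itself.
- finder.find_in(picture, query): "location" ([x, y, z] in m, in world coordinates, good to about 4 mm: the middle of the surface that is visible of it).
- finder.pinpoint(picture, query): "location" ([x, y, z] in m, in world coordinates, good to about 4 mm: a listed point, or the origin of a listed thing).
The state is a dict: "time": time; "joint_positions": joint angles; "joint_velocities": joint speeds; "effort": joint torques, N m; "eef_pos": TCP position; "tcp_rot": TCP orientation; "wrist_force": force on the tool from outside, world axes, zero at the start; "wrist_torque": the same for the moment, N m; "finger_gap": opening from 0.0 (shut) to 1.0 (fully open); "grip_force": force on a finger pad.
Only numpy, scipy, OpenCV 4.12 (cv2) and the standard library are available. Lean on these libraries where they do the work, as an engineer would, in place of code of your own. Each camera call takes 0.05 s, during which the arm holds its last target. There are 200 camera calls.

## Working session

There is one attempt and no reset: what is moved stays moved. The work goes in short steps, Python scripts to look and compute and a shell command to move; the robot and the scene stay as the last step left them, time stands still between calls to the robot, and variables do not carry over. Pictures are saved under pics/ and viewed, at most 13 in all, crops included, and the job is handed in when it is done.

```bash
mkdir -p pics
cat > h.py <<'E'
import numpy as np,cv2
from scipy.spatial.transform import Rotation as R
from station import telemetry,optics,hand_in,finder
def state():
    s=telemetry.sense(); print('t',round(s['time'],2),'p',np.round(s['eef_pos'],4),'R\n',np.round(R.from_rotvec(s['tcp_rot']).as_matrix(),3),'gap',round(s['finger_gap'],3),'grip',s['grip_force'],'wf',np.round(s['wrist_force'],1)); return s
def proj(im,p):
    T=np.linalg.inv(im['world_from_camera']);q=T[:3,:3]@np.array(p)+T[:3,3];return [round(float(im['fx']*q[0]/q[2]+im['cx'])),round(float(im['fy']*q[1]/q[2]+im['cy']))]
def look(cam,names,n=3):
    im=optics.get_image(cam)
    for q in names:
        for d in finder.pinpoint(im,q)[:n]: print(cam,q,round(d['conf'],2),np.round(d['location'],4),proj(im,d['location']) if 'world_from_camera' in im else '')
    return im
E
python3 - <<'E'
from h import *
s=state()
N=['dish','dish_ear1','dish_ear2','dish_well','tray','ball_center','cedar_ring','cedar_block','bottle','tin']
for c in ['top','side']:
    im=look(c,N); cv2.imwrite(f'pics/{c}0.png',im['pixels'])
E
```

```text
t 0.0 p [ 0.1975 -0.5924  0.1834] R
 [[ 0.949  0.316 -0.   ]
 [ 0.316 -0.949  0.001]
 [ 0.    -0.001 -1.   ]] gap 0.997 grip 0.0 wf [-0.2  0.6 -0.3]
top dish 0.9 [0.5575 0.1341 0.0032] [274, 197]
top dish 0.74 [0.5587 0.0423 0.0236] [300, 192]
top dish 0.73 [0.6065 0.5024 0.0018] [171, 198]
top dish_ear1 0.94 [0.5564 0.0444 0.024 ] [299, 193]
top dish_ear1 0.83 [0.5602 0.2298 0.0227] [247, 199]
top dish_ear2 0.94 [0.5564 0.0444 0.024 ] [299, 193]
top dish_ear2 0.83 [0.5602 0.2298 0.0227] [247, 199]
top dish_well 0.8 [0.5549 0.1364 0.0129] [274, 197]
top tray 0.92 [ 0.5174 -0.1389  0.0024] [351, 198]
top tray 0.48 [ 6.495e-01 -4.949e-01  3.000e-04] [442, 150]
top ball_center 0.61 [ 0.5861 -0.1345  0.0225] [348, 178]
top ball_center 0.51 [ 0.6088 -0.2323  0.0165] [374, 169]
top ball_center 0.49 [ 0.5279 -0.0483  0.0203] [326, 197]
top cedar_ring 0.51 [ 0.5138 -0.1395  0.0075] [352, 199]
top cedar_block 0.62 [ 0.4507 -0.1376  0.0051] [354, 216]
top bottle 0.61 [ 6.467e-01 -4.944e-01  3.000e-04] [442, 151]
top tin 0.63 [6.076e-01 5.009e-01 6.000e-04] [172, 198]
side dish 0.71 [ 5.589e-01  1.363e-01 -5.000e-04] [321, 195]
side dish_ear1 0.89 [0.5509 0.2289 0.0302] [312, 173]
side dish_ear1 0.82 [0.5552 0.0451 0.0291] [327, 200]
side dish_ear2 0.89 [0.5509 0.2289 0.0302] [312, 173]
side dish_ear2 0.82 [0.5552 0.0451 0.0291] [327, 200]
side dish_well 0.65 [0.5588 0.1344 0.0089] [321, 192]
side ball_center 0.65 [ 0.5349 -0.0467  0.0189] [327, 220]
side ball_center 0.57 [ 0.6109 -0.2315  0.0204] [376, 255]
side ball_center 0.54 [ 0.6107 -0.0386  0.02  ] [354, 215]
side cedar_ring 0.51 [0.559  0.137  0.0085] [321, 192]
side cedar_ring 0.44 [ 0.5179 -0.139   0.005 ] [329, 244]
side cedar_block 0.62 [ 0.4494 -0.1367  0.0046] [302, 247]
side bottle 0.85 [ 0.6435 -0.4985 -0.008 ] [432, 340]
side bottle 0.2 [0.5511 0.2261 0.0274] [313, 174]
side tin 0.84 [ 0.6061  0.5012 -0.002 ] [313, 148]
```

Run:
```python
import cv2,numpy as np
a=cv2.imread('pics/top0.png')[140:240,230:400]; b=cv2.imread('pics/side0.png')[150:280,270:410]
cv2.imwrite('pics/c0.png',np.vstack([cv2.resize(a,(510,300),interpolation=2),cv2.resize(b[:,:],(510,300),interpolation=2)]))
```

```text
(no output)
```

View pics/c0.png

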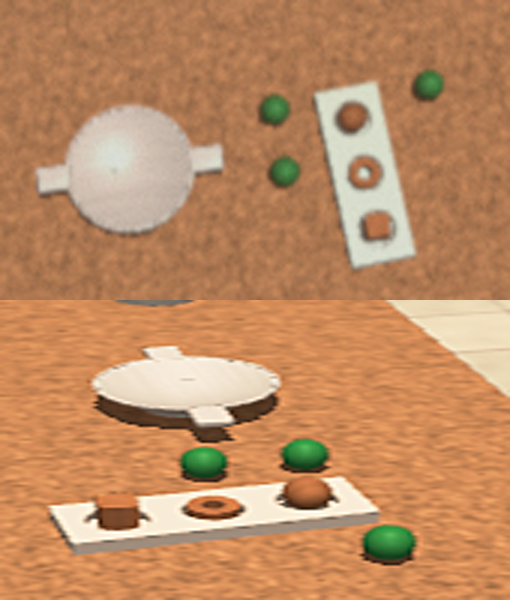

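View pics/top0.png

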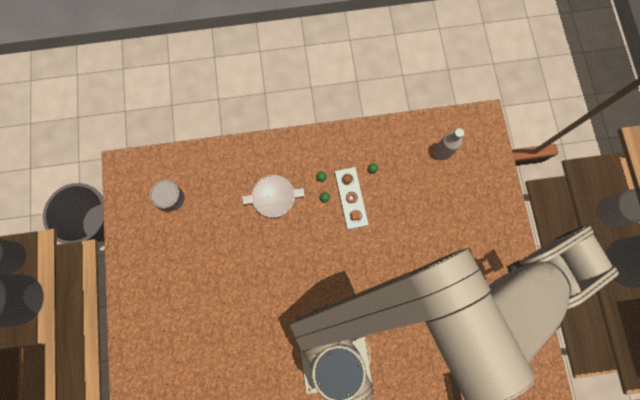

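The ball candidates in the top picture are the brown ball at (348,178) in the tray's far pocket, and the green ones at (321,177), (325,197) and (373,168). The ball meant is the brown one at (348,178): plain wood and in a pocket. The crop confirms this. Next to it are the ring (352,199) and the block (354,216). The dish is at (274,197), with its ears at (299,193) and (247,199).

```bash
python3 -m handwheel '{"series":[[70,32,-19.3,2,0],[70,32,-19.3,2,0],[70,32,-19.3,2,0],[70,32,-19.3,2,0],[70,32,-19.3,2,0],[70,32,-19.3,2,0],[70,32,-19.3,2,0],[70,32,-19.3,2,0],[70,32,-19.3,2,0],[70,32,-19.3,2,0],[70,32,-19.3,2,0],[70,32,-19.3,2,0],[70,32,-19.3,2,0],[70,32,-19.3,2,0],[70,32,-19.3,2,0],[70,32,-19.3,2,0],[70,0,0,0,6.15],[70,0,0,0,6.15],[70,0,0,0,6.15],[70,0,0,0,0]]}' 10
python3 - <<'E'
from h import *
s=state()
im=look('wrist',['ball_center','cedar_ring','cedar_block','tray'])
look('top',['ball_center'],2)
look('side',['ball_center'],4)
M=R.from_rotvec(s['tcp_rot']).as_matrix()
T=np.eye(4);T[:3,:3]=M;T[:3,3]=s['eef_pos'];print(np.round(T@im['hand_eye'],3))
cv2.imwrite('pics/w1.png',im['pixels'])
E
```

```text
time: 3.1
eef_pos: [0.5858, -0.1378, 0.1521]
tcp_rot: [-3.142, 0.001, 0.0]
wrist_force: [0.7, -0.2, -0.7]
finger_gap: 0.803
grip_force: 0.0
t 3.1 p [ 0.5858 -0.1378  0.1521] R
 [[ 1.    -0.001 -0.   ]
 [-0.001 -1.     0.   ]
 [-0.    -0.    -1.   ]] gap 0.803 grip 0.0 wf [ 0.7 -0.2 -0.7]
wrist ball_center 0.95 [ 0.6083 -0.0407  0.0225] 
wrist ball_center 0.89 [ 0.5385 -0.0458  0.0175] 
wrist ball_center 0.71 [ 0.6145 -0.2282  0.0145] 
wrist cedar_ring 0.71 [ 0.5185 -0.1349  0.0066] 
wrist cedar_block 0.6 [ 0.4482 -0.1358  0.0088] 
wrist tray 0.77 [ 0.5159 -0.1382  0.0027] 
top ball_center 0.54 [ 0.6074 -0.0399  0.0193] [321, 176]
top ball_center 0.54 [ 0.5283 -0.0469  0.0245] [326, 197]
side ball_center 0.67 [ 0.6126 -0.2308  0.0214] [376, 254]
side ball_center 0.62 [ 0.6063 -0.0419  0.0164] [352, 217]
side ball_center 0.58 [ 0.5877 -0.1334  0.0194] [355, 235]
side ball_center 0.48 [ 0.5327 -0.0424  0.0173] [326, 220]
[[-0.001 -0.954 -0.301  0.669]
 [-1.     0.001  0.001 -0.138]
 [-0.001  0.301 -0.954  0.353]
 [ 0.     0.     0.     1.   ]]
```

View pics/w1.png

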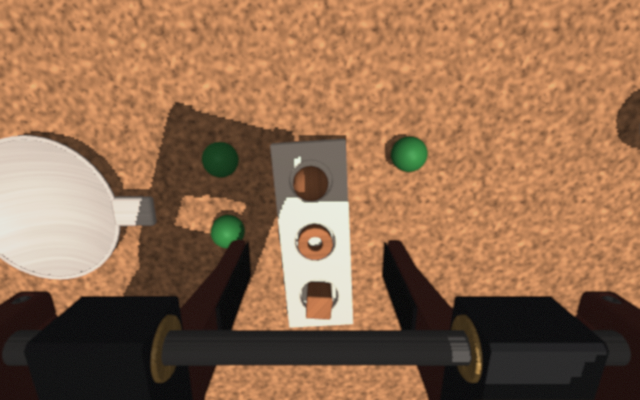

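The wrist view shows the cedar ball at (311,183) in the far pocket, the ring at (315,241), the block at (319,300), and green balls at (220,159), (227,231) and (409,153). I'll back-project the ball pixel.

Run:
```python
from h import *
s=state(); im=optics.get_image('wrist')
px=im['pixels']; hsv=cv2.cvtColor(px,cv2.COLOR_BGR2HSV)
T=np.eye(4);T[:3,:3]=R.from_rotvec(s['tcp_rot']).as_matrix();T[:3,3]=s['eef_pos'];T=T@im['hand_eye']
def bp(u,v,z):
    d=T[:3,:3]@np.array([(u-im['cx'])/im['fx'],(v-im['cy'])/im['fy'],1]);return np.round(T[:3,3]+d*(z-T[2,3])/d[2],4)
print('ball',bp(311,182.5,.023),'ring',bp(315,241,.021))
print('ball edges',bp(292,183,.023),bp(330,183,.023))
print('tray corners',[bp(u,v,.015) for u,v in [(271,145),(346,137),(352,323),(291,327)]])
print('ear2 R corners',[bp(*c,.032) for c in [(112,196),(150,197),(140,222),(115,224)]])
```

```text
t 3.55 p [ 0.5857 -0.1381  0.1522] R
 [[ 1.  0.  0.]
 [ 0. -1.  0.]
 [ 0. -0. -1.]] gap 0.8 grip 0.0 wf [ 0.6  0.1 -0.3]
ball [ 0.5842 -0.133   0.023 ] ring [ 0.5194 -0.137   0.021 ]
ball edges [ 0.5837 -0.1139  0.023 ] [ 0.5837 -0.1521  0.023 ]
tray corners [array([ 0.6206, -0.0933,  0.015 ]), array([ 0.6285, -0.1676,  0.015 ]), array([ 0.4115, -0.1804,  0.015 ]), array([ 0.4059, -0.1084,  0.015 ])]
ear2 R corners [array([0.5728, 0.0637, 0.032 ]), array([0.5718, 0.0263, 0.032 ]), array([0.5453, 0.0403, 0.032 ]), array([0.5431, 0.0661, 0.032 ])]
```

```bash
python3 -m handwheel '{"series":[[65,-1.5,-5,20,0],[65,0,0,30,0],[65,0,0,30,0],[65,0,0,25,0],[65,0,0,15,0],[65,0,0,8,0],[65,0,0,5,0],[65,0,0,0,0],[30,0,0,0,0],[30,0,0,0,0],[30,0,0,0,0],[30,0,0,0,0],[30,0,0,0,0],[30,0,0,0,0]]}' 10
python3 - <<'E'
from h import *
state()
E
```

```text
time: 5.0
eef_pos: [0.5843, -0.133, 0.0193]
tcp_rot: [3.142, -0.0, 0.0]
wrist_force: [0.5, -0.6, 0.5]
finger_gap: 0.345
grip_force: 0.0
t 5.0 p [ 0.5843 -0.133   0.0193] R
 [[ 1. -0.  0.]
 [-0. -1. -0.]
 [ 0.  0. -1.]] gap 0.345 grip 0.0 wf [ 0.5 -0.6  0.5]
```

Run:
```python
from h import *
im=optics.get_image('side'); a=cv2.resize(im['pixels'][180:280,290:420],(520,400),interpolation=2)
w=optics.get_image('wrist')['pixels']; cv2.imwrite('pics/c2.png',np.hstack([a[:, :400],cv2.resize(w,(400,400))]))
```

```text
(no output)
```

View pics/c2.png

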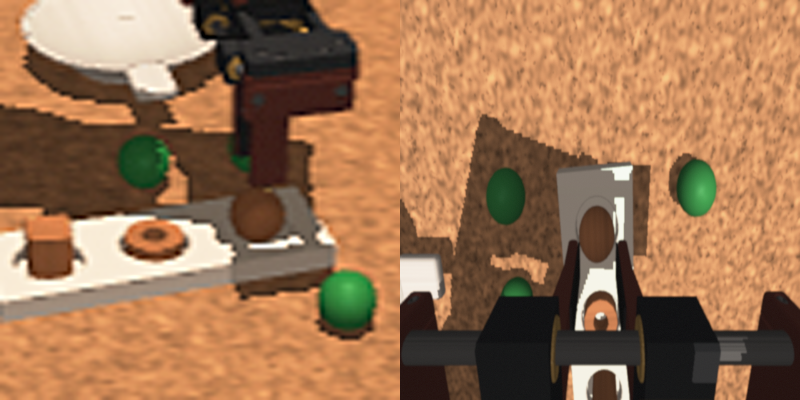

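Run:
```python
from h import *
s=state(); im=optics.get_image('wrist'); cv2.imwrite('pics/w3.png',im['pixels'])
T=np.eye(4);T[:3,:3]=R.from_rotvec(s['tcp_rot']).as_matrix();T[:3,3]=s['eef_pos'];T=T@im['hand_eye']
def bp(u,v,z):
    d=T[:3,:3]@np.array([(u-im['cx'])/im['fx'],(v-im['cy'])/im['fy'],1]);return np.round(T[:3,3]+d*(z-T[2,3])/d[2],4)
print(bp(315,235,.023),bp(315,235,.035))
im['world_from_camera']=T; p=s['eef_pos']
print('wrist TCP',proj(im,p),'ball',proj(im,[.584,-.133,.023]))
for c in['side','top']:
    i=optics.get_image(c); print(c,proj(i,p),proj(i,p+[0,0,.02]),i['world_from_camera'][:3,3])
    for d in finder.pinpoint(i,'ball_center')[:4]: print(d['conf'],d['location'])
cv2.imwrite('pics/w3.png',im['pixels'][160:400,200:440].repeat(2,0).repeat(2,1))
```

```text
t 5.1 p [ 0.5842 -0.133   0.0192] R
 [[ 1. -0. -0.]
 [-0. -1.  0.]
 [-0. -0. -1.]] gap 0.344 grip 0.0 wf [-0.1 -0.2 -0.3]
[ 0.5826 -0.1325  0.023 ] [ 0.5877 -0.1325  0.035 ]
wrist TCP [316, 230] ball [316, 233]
side [354, 235] [354, 228] [ 0.27670592 -1.19815922  0.71494563]
0.72 [0.5881, -0.1365, 0.022]
0.55 [0.6098, -0.2306, 0.0212]
0.54 [0.5315, -0.044, 0.0198]
top [347, 179] [348, 178] [0.19370553 0.02251154 1.5836368 ]
0.51 [0.6055, -0.04, 0.0207]
```

View pics/w3.png

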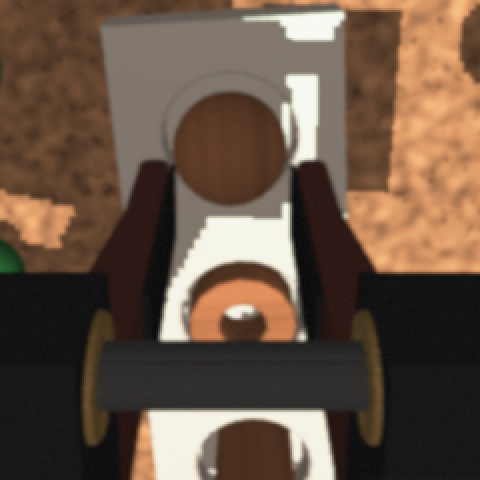

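The fingertips sit visibly higher than the TCP: the side view shows their ends about 20 mm above it, and they closed just above the ball, which hasn't moved. I'll open, go lower in small steps and watch the force.

```bash
python3 -m handwheel '{"series":[[52,0,0,0,0],[52,0,0,0,0],[52,0,0,0,0],[52,0,0,4,0],[52,0,0,4,0],[52,0,0,0,0]]}' 10; python3 -m handwheel '{"series":[[30,0,0,0,0],[30,0,0,0,0],[30,0,0,0,0],[30,0,0,0,0]]}' 10
python3 - <<'E'
from h import *
im=optics.get_image('side'); cv2.imwrite('pics/s4.png',cv2.resize(im['pixels'][190:260,310:400],(720,560),interpolation=2))
E
```

```text
time: 5.95
eef_pos: [0.5837, -0.1329, 0.0104]
tcp_rot: [-3.141, 0.0, 0.002]
wrist_force: [0.1, 1.0, 0.3]
finger_gap: 0.591
grip_force: 0.0
time: 6.35
eef_pos: [0.5843, -0.133, 0.0113]
tcp_rot: [3.142, -0.0, 0.0]
wrist_force: [0.0, -0.3, -0.4]
finger_gap: 0.343
grip_force: 0.0
```

View pics/s4.png

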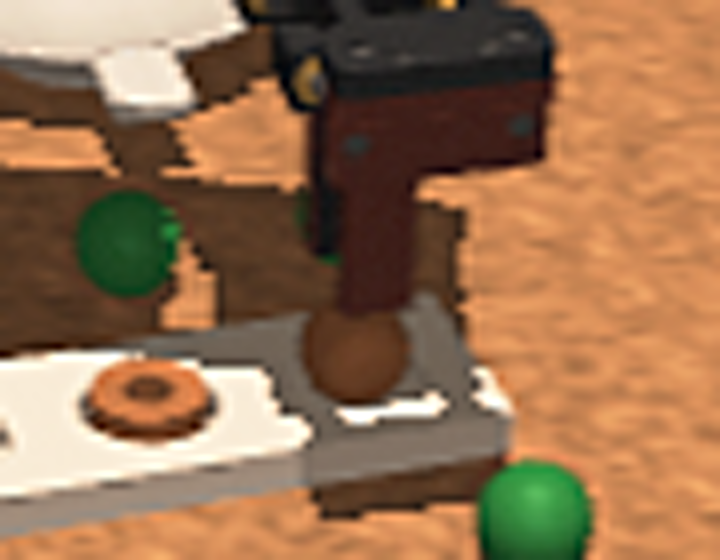

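The finger ends still appear about 35–40 mm above the reported TCP: their bottom edge is at about row 228, and the ball is untouched. I'll go lower with the fingers open and check the force.

```bash
python3 -m handwheel '{"series":[[55,0,0,0,0],[55,0,0,0,0],[55,0,0,0,0],[55,0,0,0,0],[55,0,0,5,0],[55,0,0,5,0]]}' 10; python3 -m handwheel '{"series":[[55,0,0,5,0],[55,0,0,3,0],[55,0,0,0,0]]}' 10
python3 - <<'E'
from h import *
im=optics.get_image('side'); cv2.imwrite('pics/s5.png',cv2.resize(im['pixels'][190:260,310:400],(720,560),interpolation=2)); print(optics.get_image('wrist')['fx'])
E
```

```text
time: 7.0
eef_pos: [0.5843, -0.133, 0.0009]
tcp_rot: [3.142, -0.0, 0.0]
wrist_force: [0.1, 0.9, -0.0]
finger_gap: 0.621
grip_force: 0.0
time: 7.3
eef_pos: [0.5837, -0.1329, -0.0076]
tcp_rot: [-3.141, 0.0, 0.002]
wrist_force: [-0.3, -0.0, -0.4]
finger_gap: 0.627
grip_force: 0.0
339.0606950329238
```

View pics/s5.png

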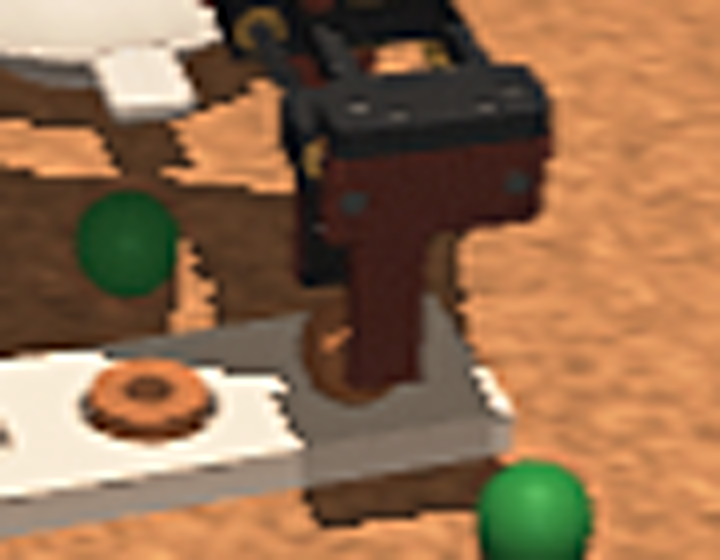

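```bash
python3 -m handwheel '{"series":[[55,0,0,4,0],[55,0,0,0,0]]}' 10;  python3 -m handwheel '{"series":[[25,0,0,0,0],[25,0,0,0,0],[25,0,0,0,0],[25,0,0,0,0],[25,0,0,0,0]]}' 10
```

```text
time: 7.6
eef_pos: [0.584, -0.133, -0.0112]
tcp_rot: [-3.141, 0.0, 0.001]
wrist_force: [-0.4, -0.3, 1.0]
finger_gap: 0.623
grip_force: 0.0
time: 8.1
eef_pos: [0.5843, -0.133, -0.0107]
tcp_rot: [3.142, -0.0, 0.0]
wrist_force: [-0.1, 0.6, 0.8]
finger_gap: 0.374
grip_force: 9.7
```

Gripping at 33 mm means the tips are about 7 mm above the ball's equator, so they're about 41 mm behind the reported TCP. I'll open and go 10 mm lower.

```bash
python3 -m handwheel '{"series":[[55,0,0,0,0],[55,0,0,0,0],[55,0,0,0,0],[55,0,0,0,0],[55,0,0,5,0],[55,0,0,5,0],[55,0,0,0,0]]}' 10;  python3 -m handwheel '{"series":[[25,0,0,0,0],[25,0,0,0,0],[25,0,0,0,0],[25,0,0,0,0],[25,0,0,0,0]]}' 10
```

```text
time: 8.8
eef_pos: [0.5835, -0.1328, -0.0218]
tcp_rot: [-3.141, 0.0, 0.002]
wrist_force: [-0.7, -0.4, 0.5]
finger_gap: 0.622
grip_force: 0.0
time: 9.3
eef_pos: [0.5843, -0.133, -0.0207]
tcp_rot: [3.142, -0.0, 0.0]
wrist_force: [0.5, -0.5, 0.0]
finger_gap: 0.399
grip_force: 10.0
```

```bash
python3 -m handwheel '{"series":[[25,0,0,-5,0],[25,0,0,-15,0],[25,0,0,-30,0],[25,0,0,-40,0],[25,0,0,-40,0],[25,0,0,0,0]]}' 15
python3 - <<'E'
from h import *
s=state()
im=optics.get_image('side'); cv2.imwrite('pics/s6.png',cv2.resize(im['pixels'][150:270,290:420],(650,600),interpolation=2))
N=['dish','dish_ear1','dish_ear2','dish_well','ball_center']
look('side',N,2);look('top',N,2);im=look('wrist',N,2)
print(np.count_nonzero(im['pixels']))
cv2.imwrite('pics/w6.png',im['pixels'])
E
```

```text
time: 9.9
eef_pos: [0.5885, -0.134, 0.1161]
tcp_rot: [3.139, -0.0, 0.017]
wrist_force: [0.2, -0.7, 0.1]
finger_gap: 0.399
grip_force: 15.0
t 9.9 p [ 0.5885 -0.134   0.1161] R
 [[ 1.    -0.     0.011]
 [-0.    -1.    -0.003]
 [ 0.011  0.003 -1.   ]] gap 0.399 grip 15.000023692846298 wf [ 0.2 -0.7  0.1]
side dish 0.76 [0.5588 0.1342 0.0008] [321, 195]
side dish_ear1 0.59 [0.554  0.05   0.0296] [326, 199]
side dish_ear2 0.59 [0.554  0.05   0.0296] [326, 199]
side dish_well 0.71 [0.5588 0.1346 0.0087] [321, 192]
side ball_center 0.49 [ 0.612  -0.2292  0.0222] [376, 253]
side ball_center 0.48 [ 0.6081 -0.0399  0.0166] [353, 217]
top dish 0.58 [0.5544 0.1342 0.0033] [275, 198]
top dish_ear1 0.89 [0.5622 0.2267 0.0258] [248, 198]
top dish_ear1 0.57 [0.5556 0.0432 0.0256] [299, 193]
top dish_ear2 0.89 [0.5622 0.2267 0.0258] [248, 198]
top dish_ear2 0.57 [0.5556 0.0432 0.0256] [299, 193]
top dish_well 0.79 [0.5549 0.1368 0.0109] [274, 198]
top ball_center 0.61 [ 0.6073 -0.0392  0.0204] [320, 176]
top ball_center 0.54 [ 0.529  -0.0478  0.0213] [326, 197]
wrist dish 0.8 [0.5552 0.1382 0.0061] 
wrist dish_ear1 0.76 [0.5527 0.0465 0.0242] 
wrist dish_ear1 0.38 [ 0.5863 -0.1322  0.1513] 
wrist dish_ear2 0.76 [0.5527 0.0465 0.0242] 
wrist dish_ear2 0.38 [ 0.5863 -0.1322  0.1513] 
wrist dish_well 0.67 [0.558  0.1387 0.0101] 
wrist ball_center 0.79 [ 0.584  -0.1337  0.1497] 
wrist ball_center 0.78 [ 0.6088 -0.0396  0.0204] 
768000
```

View pics/s6.png

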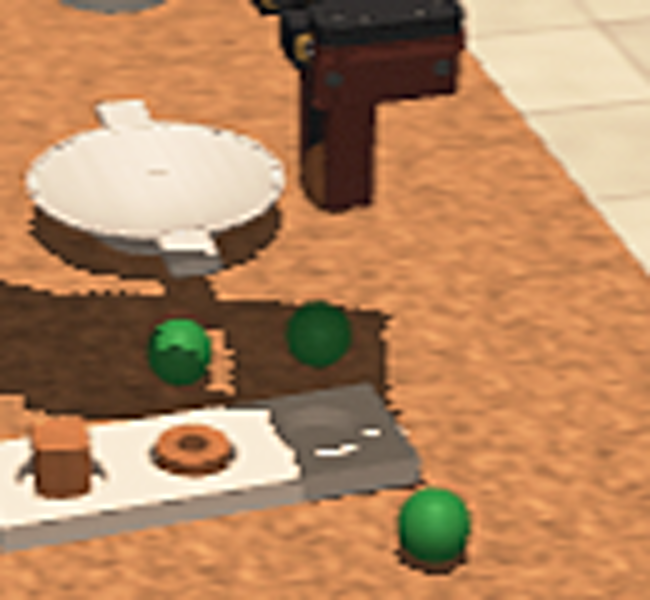

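The ball is held between the pads, with the brown edge at (315,180) in the crop, and its pocket is empty. The dish is untouched at about (0.557, 0.136), so I'll carry the ball there.

```bash
python3 -m handwheel '{"series":[[25,-1,-10,0,0],[25,-3,-25,0,0],[25,-4,-38,0,0],[25,-4,-40,0,0],[25,-4,-40,0,0],[25,-4,-40,0,0],[25,-4,-38,0,0],[25,-3,-25,0,0],[25,-0.3,-13,0,0],[25,0,0,0,0],[25,0,0,15,0],[25,0,0,25,0],[25,0,0,25,0],[25,0,0,20,0],[25,0,0,10,0],[25,0,0,5,0],[25,0,0,0,0]]}' 15
python3 - <<'E'
from h import *
s=state()
N=['dish','dish_well','ball_center']
im=look('side',N,2);im2=look('top',N,2);im=look('wrist',N,2)
E
```

```text
time: 12.55
eef_pos: [0.5568, 0.1353, 0.0086]
tcp_rot: [3.141, -0.002, -0.001]
wrist_force: [-0.6, 0.1, -0.4]
finger_gap: 0.395
grip_force: 15.0
t 12.55 p [0.5568 0.1353 0.0086] R
 [[ 1.    -0.001 -0.001]
 [-0.001 -1.    -0.   ]
 [-0.001  0.    -1.   ]] gap 0.395 grip 14.999966025352478 wf [-0.6  0.1 -0.4]
side dish 0.82 [0.559  0.135  0.0026] [321, 194]
side dish_well 0.97 [0.5561 0.135  0.0089] [320, 192]
side ball_center 0.73 [ 0.6134 -0.2329  0.0209] [377, 255]
side ball_center 0.65 [ 0.5331 -0.0447  0.0202] [326, 220]
top dish_well 0.42 [ 0.449  -0.1392  0.0055] [355, 216]
top ball_center 0.52 [ 0.6076 -0.0393  0.0206] [320, 176]
top ball_center 0.46 [ 0.6083 -0.2304  0.0169] [373, 169]
wrist dish 0.71 [0.5532 0.1376 0.0038] 
wrist dish_well 0.79 [0.5578 0.1389 0.0108] 
wrist dish_well 0.6 [0.5547 0.0469 0.0228] 
wrist ball_center 0.79 [ 0.6088 -0.0408  0.019 ] 
wrist ball_center 0.69 [0.5576 0.1362 0.0487]
```

```bash
python3 -m handwheel '{"series":[[25,0,-1,6,0],[25,0,0,5,0],[25,0,0,4,0],[25,0,0,3,0],[25,0,0,0,0],[25,0,0,0,0]]}' 10; python3 -m handwheel '{"series":[[25,0,0,1.5,0],[25,0,0,0,0],[25,0,0,0,0]]}' 5
```

```text
time: 13.75
eef_pos: [0.5569, 0.137, -0.009]
tcp_rot: [3.142, -0.0, -0.0]
wrist_force: [0.3, 0.1, 0.5]
finger_gap: 0.401
grip_force: 10.0
time: 14.05
eef_pos: [0.5571, 0.137, -0.0102]
tcp_rot: [-3.142, 0.0, -0.0]
wrist_force: [0.2, 0.6, -0.2]
finger_gap: 0.405
grip_force: 5.0
```

```bash
python3 -m handwheel '{"series":[[25,0,0,2,0],[25,0,0,0,0],[38,0,0,0,0],[42,0,0,0,0],[48,0,0,0,0],[54,0,0,0,0],[58,0,0,0,0],[58,0,0,0,0],[58,0,0,-5,0],[58,0,0,-15,0],[58,0,0,-30,0],[58,0,0,-40,0],[58,0,0,-40,0],[58,0,0,0,0],[58,0,0,0,0]]}' 5
python3 - <<'E'
from h import *
s=state()
N=['dish','dish_well','ball_center','dish_ear1']
for c in ['side','top','wrist']: im=look(c,N,3)
T=np.eye(4);T[:3,:3]=R.from_rotvec(s['tcp_rot']).as_matrix();T[:3,3]=s['eef_pos'];T=T@im['hand_eye'];im['world_from_camera']=T
print(proj(im,[.5567,.136,.03]))
cv2.imwrite('pics/w7.png',im['pixels'])
E
```

```text
time: 15.55
eef_pos: [0.5579, 0.1372, 0.1197]
tcp_rot: [-3.141, 0.0, -0.005]
wrist_force: [0.3, 0.5, -0.5]
finger_gap: 0.659
grip_force: 0.0
t 15.55 p [0.5579 0.1372 0.1197] R
 [[ 1.    -0.     0.003]
 [-0.    -1.     0.001]
 [ 0.003 -0.001 -1.   ]] gap 0.659 grip 0.0 wf [ 0.3  0.5 -0.5]
side dish 0.65 [0.5595 0.1335 0.0021] [322, 194]
side dish_well 0.93 [0.5585 0.1347 0.0086] [321, 192]
side dish_well 0.55 [ 0.451  -0.1413  0.005 ] [303, 248]
side ball_center 0.65 [0.5606 0.1358 0.0293] [322, 186]
side ball_center 0.56 [ 0.6122 -0.2296  0.019 ] [376, 255]
side ball_center 0.54 [ 0.6069 -0.0412  0.0177] [353, 217]
side dish_ear1 0.92 [0.5551 0.049  0.0267] [326, 200]
side dish_ear1 0.6 [0.5535 0.2305 0.0285] [313, 173]
top ball_center 0.53 [ 0.6062 -0.0391  0.0182] [320, 177]
top ball_center 0.46 [ 0.6083 -0.2289  0.0179] [373, 169]
top ball_center 0.45 [ 0.5283 -0.048   0.0235] [326, 197]
top dish_ear1 0.61 [0.5552 0.0423 0.0233] [300, 193]
wrist dish 0.86 [0.5552 0.1381 0.0011] 
wrist dish_well 0.75 [0.5541 0.1358 0.0113] 
wrist ball_center 0.74 [ 0.6072 -0.0394  0.0198] 
wrist ball_center 0.65 [0.5564 0.1339 0.0252] 
wrist dish_ear1 0.96 [0.5561 0.0453 0.0245] 
wrist dish_ear1 0.85 [0.5565 0.2294 0.022 ] 
[317, 193]
```

View pics/w7.png

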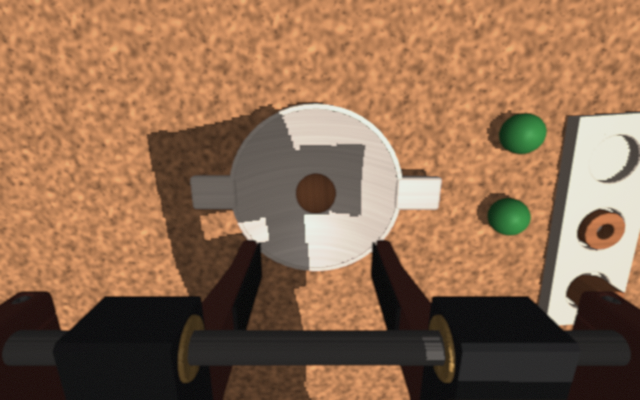

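The ball sits in the middle of the dish at (316,193). The ears are at (210,192) and (420,192), square across the ledge, and everything else is in place. Next I'll move over the right ear and turn so that the fingers pinch along world x.

```bash
python3 -m handwheel '{"series":[[50,-0.5,25,0,0],[50,-1,40,0,0],[50,-0.5,28,0,0],[50,0,0,0,-7.5],[50,0,0,0,-7.5],[50,0,0,0,-7.5],[50,0,0,0,-7.5],[50,0,0,0,-7.5],[50,0,0,0,-7.5],[50,0,0,0,-7.5],[50,0,0,0,-7.5],[50,0,0,0,-7.5],[50,0,0,0,-7.5],[50,0,0,0,-7.5],[50,0,0,0,-7.5],[50,0,0,0,0]]}' 10
python3 - <<'E'
from h import *
s=state(); im=look('wrist',['dish','dish_ear1','dish_well','ball_center'],3)
T=np.eye(4);T[:3,:3]=R.from_rotvec(s['tcp_rot']).as_matrix();T[:3,3]=s['eef_pos'];im['world_from_camera']=T@im['hand_eye']
print('ear',proj(im,[.555,.044,.032]),'ball',proj(im,[.5567,.136,.03]))
cv2.imwrite('pics/w8.png',im['pixels'])
E
```

```text
time: 17.9
eef_pos: [0.555, 0.044, 0.1177]
tcp_rot: [2.22, 2.222, 0.0]
wrist_force: [-0.4, -0.3, 0.0]
finger_gap: 0.571
grip_force: 0.0
t 17.9 p [0.555  0.044  0.1177] R
 [[-0.001  1.     0.   ]
 [ 1.     0.001  0.   ]
 [ 0.     0.    -1.   ]] gap 0.571 grip 0.0 wf [-0.4 -0.3  0. ]
wrist dish 0.47 [0.5554 0.0449 0.0213] 
wrist dish_ear1 0.96 [0.5576 0.0453 0.0265] 
wrist ball_center 0.76 [ 0.5356 -0.0466  0.0161] 
wrist ball_center 0.65 [ 0.607  -0.0386  0.0191] 
wrist ball_center 0.62 [0.5576 0.1384 0.0239] 
ear [316, 193] ball [319, 83]
```

View pics/w8.png

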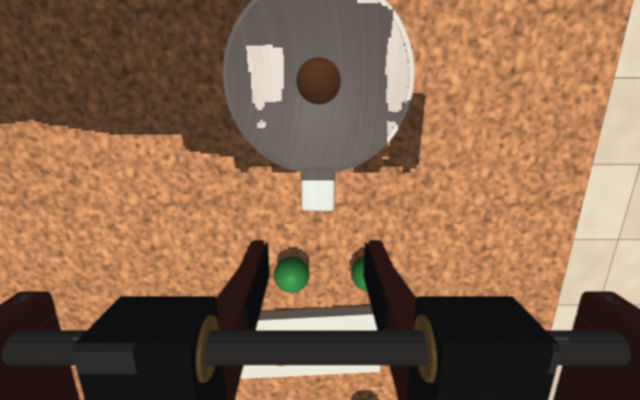

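```bash
python3 -m handwheel '{"series":[[50,1.5,1.5,15,0],[50,0,0,30,0],[50,0,0,30,0],[50,0,0,25,0],[50,0,0,15,0],[50,0,0,10,0],[50,0,0,5,0],[50,0,0,0,0]]}' 10; python3 -m handwheel '{"series":[[50,0,0,8,0],[50,0,0,5,0],[50,0,0,2,0],[50,0,0,0,0]]}' 10
python3 - <<'E'
from h import *
s=state(); 
im=optics.get_image('side'); cv2.imwrite('pics/s9.png',cv2.resize(im['pixels'][140:230,270:390],(800,600),interpolation=2))
E
```

```text
time: 18.95
eef_pos: [0.5566, 0.0455, -0.0125]
tcp_rot: [-2.222, -2.221, 0.0]
wrist_force: [0.2, 0.3, 0.7]
finger_gap: 0.571
grip_force: 0.0
time: 19.35
eef_pos: [0.5564, 0.0455, -0.0275]
tcp_rot: [-2.222, -2.221, 0.0]
wrist_force: [-0.9, -0.4, 0.7]
finger_gap: 0.566
grip_force: 0.0
t 19.35 p [ 0.5564  0.0455 -0.0275] R
 [[ 0.  1. -0.]
 [ 1. -0. -0.]
 [-0. -0. -1.]] gap 0.566 grip 0.0 wf [-0.9 -0.4  0.7]
```

View pics/s9.png

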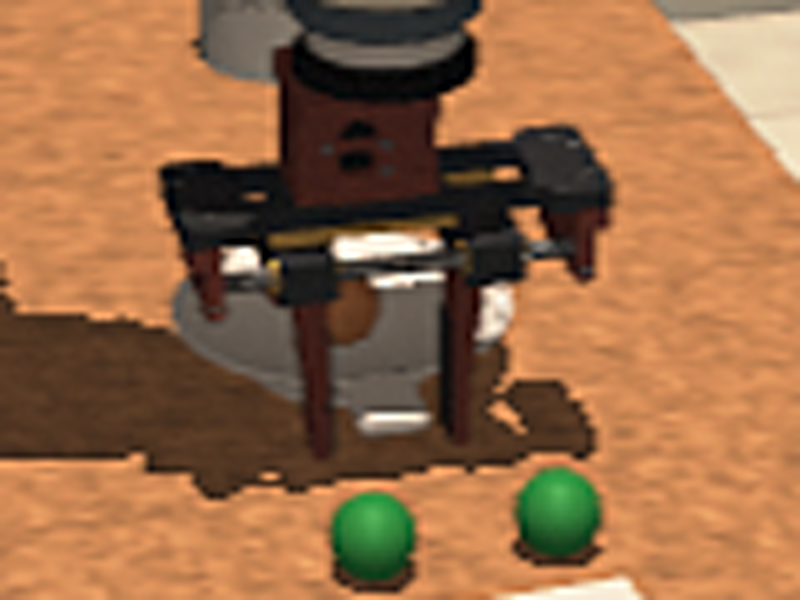

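The fingers straddle the ear: it spans about x 357–430 in the crop, with a finger on each side at 318 and 455 and their tips below the ear. I'll close gently and then squeeze at the 60 N maximum.

```bash
python3 -m handwheel '{"series":[[38,0,0,0,0],[34,0,0,0,0],[31,0,0,0,0],[28,0,0,0,0],[26,0,0,0,0],[24,0,0,0,0]]}' 5; python3 -m handwheel '{"series":[[20,0,0,0,0],[20,0,0,0,0],[20,0,0,0,0],[20,0,0,0,0]]}' 60;  python3 -m handwheel '{"series":[[20,0,0,-1,0],[20,0,0,-2,0],[20,0,0,-3,0],[20,0,0,-3,0],[20,0,0,-3,0],[20,0,0,-2,0],[20,0,0,-1,0],[20,0,0,0,0],[20,0,0,0,0],[20,0,0,0,0]]}' 60
python3 - <<'E'
from h import *
s=state(); print(s['wrist_torque'])
N=['dish','dish_ear1','dish_well','ball_center']
for c in ['side','wrist']: im=look(c,N,3)
im=optics.get_image('side'); cv2.imwrite('pics/s10.png',cv2.resize(im['pixels'][140:230,270:390],(800,600),interpolation=2))
E
```

```text
time: 20.0
eef_pos: [0.5566, 0.0455, -0.0272]
tcp_rot: [2.222, 2.221, 0.0]
wrist_force: [-0.1, -0.0, 1.6]
finger_gap: 0.341
grip_force: 5.0
time: 20.4
eef_pos: [0.5566, 0.0455, -0.0272]
tcp_rot: [2.222, 2.221, 0.0]
wrist_force: [-0.0, -1.2, 1.9]
finger_gap: 0.337
grip_force: 60.0
time: 21.4
eef_pos: [0.5564, 0.0455, -0.0124]
tcp_rot: [-2.222, -2.221, 0.0]
wrist_force: [-0.1, 0.7, -3.4]
finger_gap: 0.332
grip_force: 60.0
t 21.4 p [ 0.5564  0.0455 -0.0124] R
 [[ 0.  1. -0.]
 [ 1. -0. -0.]
 [-0. -0. -1.]] gap 0.332 grip 59.99882698059082 wf [-0.1  0.7 -3.4]
[-0.21924158 -0.10772389  0.03508852]
side dish_ear1 0.93 [0.5561 0.0456 0.0437] [327, 196]
side dish_ear1 0.56 [0.553  0.2304 0.0415] [313, 169]
side dish_ear1 0.38 [ 0.3581 -0.001  -0.0005] [259, 226]
side dish_well 0.82 [0.56   0.1356 0.0233] [322, 188]
side ball_center 0.61 [ 0.6101 -0.0409  0.0178] [354, 216]
side ball_center 0.53 [ 0.5342 -0.0443  0.0209] [327, 219]
side ball_center 0.5 [0.5583 0.1358 0.0401] [321, 183]
wrist dish 0.7 [0.5588 0.1362 0.0415] 
wrist dish_ear1 0.79 [0.5561 0.044  0.0369] 
wrist ball_center 0.63 [ 0.5336 -0.0452  0.0207] 
wrist ball_center 0.56 [0.5591 0.1396 0.0406]
```

Lifted 15 mm and level, with the ball centred. I'll continue smoothly to about 100 mm.

```bash
python3 -m handwheel '{"series":[[20,0,0,-1,0],[20,0,0,-2,0],[20,0,0,-4,0],[20,0,0,-5,0],[20,0,0,-6,0],[20,0,0,-7,0],[20,0,0,-7,0],[20,0,0,-7,0],[20,0,0,-7,0],[20,0,0,-7,0],[20,0,0,-7,0],[20,0,0,-7,0],[20,0,0,-6,0],[20,0,0,-5,0],[20,0,0,-4,0],[20,0,0,-2,0],[20,0,0,-1,0],[20,0,0,0,0],[20,0,0,0,0]]}' 60
python3 - <<'E'
from h import *
s=state()
N=['dish_ear1','dish_well','ball_center']
for c in ['side','wrist']: im=look(c,N,3)
E
```

```text
time: 23.85
eef_pos: [0.5563, 0.0455, 0.0725]
tcp_rot: [-2.221, -2.221, 0.0]
wrist_force: [-0.1, 0.2, -2.7]
finger_gap: 0.333
grip_force: 60.0
t 23.85 p [0.5563 0.0455 0.0725] R
 [[ 0.  1. -0.]
 [ 1. -0. -0.]
 [-0. -0. -1.]] gap 0.333 grip 59.99874651432037 wf [-0.1  0.2 -2.7]
side dish_ear1 0.85 [0.5525 0.0466 0.1281] [325, 168]
side dish_ear1 0.62 [0.5534 0.2279 0.1282] [313, 144]
side dish_well 0.68 [0.5571 0.1347 0.1059] [320, 163]
side ball_center 0.61 [ 0.613  -0.2303  0.0214] [376, 254]
side ball_center 0.59 [ 0.5313 -0.0446  0.0233] [326, 219]
side ball_center 0.43 [0.5595 0.1362 0.1263] [321, 156]
wrist dish_ear1 0.78 [0.5555 0.0482 0.1231] 
wrist ball_center 0.97 [0.5615 0.1377 0.1231] 
wrist ball_center 0.78 [ 0.5331 -0.0453  0.0195] 
wrist ball_center 0.47 [ 0.6079 -0.0397  0.0224]
```

```bash
python3 -m handwheel '{"series":[[20,0,0,0,0.5],[20,0,0,0,1],[20,0,0,0,1.5],[20,0,0,0,2],[20,0,0,0,2.5],[20,0,0,0,3],[20,0,0,0,3],[20,0,0,0,3],[20,0,0,0,3],[20,0,0,0,3],[20,0,0,0,3],[20,0,0,0,3],[20,0,0,0,3],[20,0,0,0,3],[20,0,0,0,3],[20,0,0,0,3],[20,0,0,0,3],[20,0,0,0,3],[20,0,0,0,3],[20,0,0,0,3]]}' 60; python3 -m handwheel '{"series":[[20,0,0,0,3],[20,0,0,0,3],[20,0,0,0,3],[20,0,0,0,3],[20,0,0,0,3],[20,0,0,0,3],[20,0,0,0,3],[20,0,0,0,3],[20,0,0,0,3],[20,0,0,0,3],[20,0,0,0,2.5],[20,0,0,0,2],[20,0,0,0,1.5],[20,0,0,0,1],[20,0,0,0,0.5],[20,0,0,0,0],[20,0,0,0,0],[20,0,0,0,0],[20,0,0,0,0]]}' 60
python3 - <<'E'
from h import *
s=state()
N=['dish','dish_ear1','dish_well','ball_center','cedar_ring','cedar_block','tin','bottle']
for c in ['top','side','wrist']:
    im=look(c,N,3); cv2.imwrite(f'pics/{c}11.png',im['pixels'])
a=cv2.imread('pics/side11.png')[110:260,270:420];b=cv2.imread('pics/wrist11.png')
cv2.imwrite('pics/c11.png',np.hstack([cv2.resize(a,(400,400),interpolation=2),cv2.resize(b[:,120:520],(400,400))]))
E
```

```text
time: 26.25
eef_pos: [0.5563, 0.0455, 0.0727]
tcp_rot: [-2.977, -1.004, 0.0]
wrist_force: [-0.3, -0.6, -1.7]
finger_gap: 0.333
grip_force: 60.0
time: 28.15
eef_pos: [0.5565, 0.0455, 0.0727]
tcp_rot: [-3.142, 0.0, -0.0]
wrist_force: [-0.6, 0.0, -1.8]
finger_gap: 0.335
grip_force: 60.0
t 28.15 p [0.5565 0.0455 0.0727] R
 [[ 1. -0.  0.]
 [-0. -1.  0.]
 [ 0. -0. -1.]] gap 0.335 grip 59.9986606836319 wf [-0.6  0.  -1.8]
top dish_ear1 0.78 [0.7439 0.0454 0.1217] [291, 134]
top ball_center 0.52 [ 0.6067 -0.2304  0.0184] [373, 170]
top cedar_ring 0.73 [ 0.5172 -0.1351  0.0015] [350, 198]
top cedar_ring 0.46 [ 0.5158 -0.1378  0.0054] [351, 198]
top cedar_block 0.43 [ 0.4469 -0.1394  0.0062] [355, 217]
top tin 0.62 [0.6077 0.5048 0.0025] [170, 198]
top bottle 0.63 [ 0.6475 -0.4978 -0.0015] [443, 151]
side dish 0.8 [0.6492 0.0448 0.0998] [360, 174]
side dish_ear1 0.86 [0.7376 0.0448 0.127 ] [391, 162]
side dish_ear1 0.58 [0.5553 0.0492 0.1297] [326, 167]
side dish_well 0.95 [0.654  0.0442 0.107 ] [362, 172]
side ball_center 0.69 [0.6508 0.0444 0.1262] [361, 166]
side ball_center 0.67 [ 0.6118 -0.2305  0.0203] [376, 254]
side ball_center 0.59 [ 0.609  -0.0385  0.0173] [353, 216]
side cedar_ring 0.69 [ 0.5201 -0.1366  0.0053] [329, 243]
side cedar_block 0.53 [ 0.4484 -0.1371  0.0075] [301, 246]
side tin 0.91 [ 6.044e-01  5.020e-01 -6.000e-04] [312, 148]
side bottle 0.75 [ 0.6459 -0.4968 -0.0062] [433, 338]
side bottle 0.25 [ 0.5159 -0.1364  0.0052] [328, 244]
wrist dish_ear1 0.63 [0.5545 0.0483 0.1227] 
wrist ball_center 0.95 [ 0.5346 -0.0466  0.0179] 
wrist ball_center 0.71 [0.652  0.0445 0.1277] 
wrist cedar_ring 0.68 [ 0.5194 -0.1397  0.006 ] 
wrist cedar_block 0.84 [ 0.4468 -0.1396  0.0062] 
wrist bottle 0.29 [ 0.5131 -0.139   0.0025]
```

View pics/c11.png

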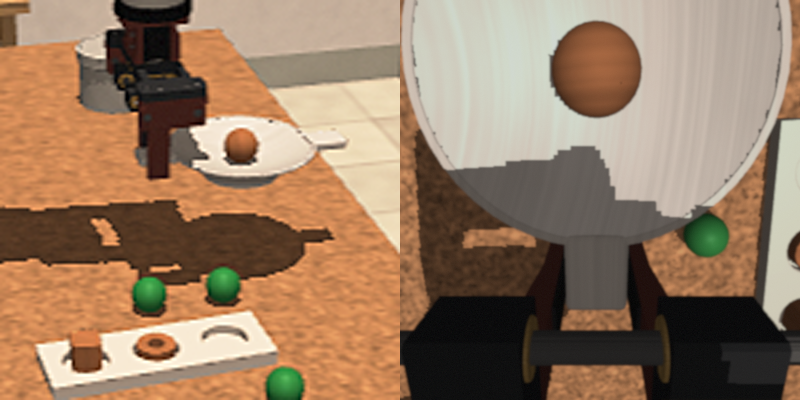

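The dish is held level at about 0.10 m. The ball is centred (597,70 in the right crop, 241,146 in the left), and the free ear points straight out: ears at y≈0.045 and 0.048, x≈0.74 and 0.555. The ring, block, bottle and tin are where they started. Handing in.

```bash
python3 -c "
from h import *
print(hand_in())"
```

```text
the job is handed in; nothing more can be done
None
```

I handed the job in with the cedar ball in the middle of the dish and the dish held level by one ear about 10 cm above the ledge, its free ear pointing straight out of the doorway; the ring, block, bottle and tin showed no movement in the last pictures, and the hand-in gave no verdict.

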